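# Load the vial rack past the sprung gate

## Task

Load the vial rack into the chute: push the gate's long bar outward with one finger so that the gate swings well clear, keep holding it open while another fingertip pushes the rack's upright back plate forward, and let go only when the whole vial block is past the gate leaf, so that the gate falls shut behind the block and locks it in. Do it all by pushing: do not lift the rack or take vials out, do not force the rack against the gate, and leave the things around the chute where they are.

Things in the scene. Friction and masses are not known exactly. Their poses are not given: they have to be found in the camera images.
- chute: Fixed loading chute on a grey base plate (x -250 to +112, y -100 to +46 mm, 6 mm thick). Origin: on the table, on the channel's centreline, in the gate leaf's plane; x points the way the rack is pushed, y left of that, z up. Channel y -33 to +33 mm, floor 6 mm up, aluminium walls 6 mm thick with tops 24 mm up, open at x = -220 mm
- end_stop (a point): Foot of the plate, 49 mm high, that closes the channel's far end: its inner face at chute x = 102 mm, 6 mm up; axes as the chute's. The rack meets it with its origin at about chute x = 67 mm
- gate (a joint): Gate angle in rad: 0 shut, grows as it opens, stop at 0.85. It turns on a shaft along the chute's x, outside the right-hand wall, at y = -49 mm, 13 mm up. A rack cannot push it open. From about 0.65 the leaf is clear of rack and vials. A spring shuts it when let go; holding it open takes about 3 to 6 N at the bar
- gate_leaf (a point): Centre of the gate's slanting aluminium leaf, 6 mm thick, at chute x = 0: shut, it slants over the right half of the channel, from about 25 to 65 mm up, and blocks the rack. The point moves with the gate
- push_bar (a point): Middle of the gate's push bar, a steel rod 10 mm thick along chute x = -235 to -15 mm, 50 mm from the shaft. Shut: at chute y = -49 mm, 63 mm up. Pushed outward (chute -y) it also sinks: at 0.75 rad it is at y = -83 mm, 50 mm up. A finger can slide along its inner side; the cranks at its ends bend outward. Moves with the gate
- rack: White vial rack standing in the channel; axes as the chute's, origin under the centre of its block: 70 x 60 x 40 mm, four vials, tops 71 mm up. Behind it a strip 8 mm high, then an upright back plate 56 mm wide, 66 mm high, at x -98 to -90 mm. Starts with the block 20 to 55 mm short of the leaf; the block is past the gate with the origin at chute x above 38 mm. 0.3 to 0.5 kg in all
- push_plate (a point): Middle of the rear face of the rack's back plate, 50 mm above the rack's underside (56 mm above the table), where a fingertip pushes; axes as the rack's
- vial_a: Screw-cap vial, 20 mm across and 56 mm high, loose in a 25 mm deep hole of the rack; origin at the centre of its underside, z up its axis
- vial_b: Screw-cap vial, 20 mm across and 56 mm high, loose in a 25 mm deep hole of the rack; origin at the centre of its underside, z up its axis
- vial_c: Screw-cap vial, 20 mm across and 56 mm high, loose in a 25 mm deep hole of the rack; origin at the centre of its underside, z up its axis
- vial_d: Screw-cap vial, 20 mm across and 56 mm high, loose in a 25 mm deep hole of the rack; origin at the centre of its underside, z up its axis
- tape_roll: Roll of tape lying on the table left of the chute, 69 mm across, 19 mm high; origin under its centre; leave it alone
- clear_pot: Clear capped pot right of the chute, 45 mm across, 67 mm high; origin under its centre; leave it alone
- pill_tin: Small capped pot left of the chute's far end, 44 mm across, 29 mm high; origin under its centre; leave it alone

How it is judged:
By the outcome, as a careful person would: the job done as asked, in the order asked, and still so for the second after the job is handed in, with the robot touching nothing.
It also fails if it takes over 48 s, if anything falls off the work surface, if the arm or the gripper's body presses on something with over 40 N, if the wrist force passes 120 N, or if a joint passes its speed limit or range.

## Robot

A 7-joint arm with a two-finger parallel gripper is mounted at the origin on a cart in front of the work surface, level with it; the furniture and walls round the work are solid. World frame = base frame: x ahead of the robot, y to its left, z up, the work surface at z = 0. Lengths are in m, angles in rad, forces in N, time in s.
With the tool pointing down it reaches from about 0.4 to 0.875 m from the base axis. Payload 19.3 kg.
Tool frame: the origin (TCP) lies midway between the tips of the shut fingers; the grasp point (between the pads) lies behind it (bot.grip_depth is the x of the grasp point in the tool frame, in m); x points along the fingers, z is the direction in which the jaws open and shut, and the axes are right-handed (so a half turn about x gives the same grasp; the last joint's range is limited). The gripper opens to 85 mm and grips with 20 to 120 N. Pads are 22 mm wide; open, the fingers measure 114 mm over their backs; the gripper's body (76 mm by 85 mm) begins 54 mm behind the grasp point. The pads swing forward as they close: fully open they stand 13 mm farther back than shut.
Start: joints at [1.034, 0.521, -0.036, 1.599, 0.021, 1.021, -0.113], TCP at [0.281, -0.558, 0.231] pointing down, gripper open.
Joint ranges: [-2.91, 2.91], [-0.3, 2.13], [-1.5, 1.42], [0.17, 2.43], [-1.26, 4.41], [0.16, 1.93], [-2.52, 2.52]. Speed limits (rad/s): [1.89, 1.89, 2.39, 2.39, 3.01, 3.01, 3.01].

## Interface

Orientations are given as a 3x3 rotation matrix whose columns are the frame's x, y, z axes.
In Python, from workcell import bot, eyes gives the robot as it stands. The module is installed in compiled form; this text tells all that it offers.
- The arm moves only by the tool step_arm, never from a script. Its argument "commands" is a list of rows, each a list of 2 entries, a list of its own where there are three numbers: the shift along the tool's x, y, z in m, then the turn, a rotation vector about the tool's x, y, z in rad. A call has 1 to 12 rows; each row shifts and turns the commanded pose from where the row before left it, along the tool's axes as they then stand; what a row does not reach is not made up. A row lasts 1/12 s, in which the tool goes at most 41.7 mm and 7.16 degrees, less where a joint would pass 70% of its speed; a pose out of reach is approached as far as the arm can. A call with a gripper value outside its range is refused whole. "claw" is the finger opening in m, from 0 to 0.0854, set as the call begins (left out, the last holds). The fingers move at their own pace and stop on an object; "grip_force" is the grip in N (left out, the last holds). Time passes only in rows, so rows that do not move let the fingers close. It gives the time, the measured TCP pose, the force and the opening at its end, in the units of the state.
- bot.sense(): the state, without advancing time (a new reading comes with each control period).
- eyes.capture(name): name is "scene" or "top"; returns a dict with "img" (480x640x3 uint8, red, green, blue), "range_z" (480x640 float32, m along the optical axis (not along the pixel's ray), 0 where there is no reading), "camera_matrix" (3x3 intrinsics, pixels), "cam_to_world" (4x4, takes a point from camera to world coordinates). Camera axes: x right, y up, looking along -z (the intrinsics and any distortion apply to the point x, -y, -z); pixel columns grow to the right and rows downward; lengths in m; the calibration is good to about 2 mm. A picture is of the moment at which its call begins.
- bot.sign_off(): hands the job in, once; it reports no verdict.
The state is a dict: "time_s": time; "joint_positions": joint angles; "qd": joint speeds; "tau": joint torques, N m; "tool_pos": TCP position; "tool_rot": TCP orientation; "ft_force": force on the tool from outside, world axes, zero at the start; "torque": the same for the moment, N m; "finger_gap": finger opening in m.
Only numpy, scipy, OpenCV 4.12 (cv2) and the standard library are available. Lean on these libraries where they do the work, as an engineer would, in place of code of your own. Each camera call takes 0.05 s, during which the arm holds its last target.

## Working session

There is one attempt and no reset: what is moved stays moved. The work goes in short steps, Python scripts to look and compute and a tool call to move; the robot and the scene stay as the last step left them, time stands still between calls to the robot, and variables do not carry over. Pictures are saved under pics/ and viewed, and the job is handed in when it is done.

Besides the shell and the picture viewer there is one more tool, called as name(argument=value, ...), one argument or row to a line, values as JSON. step_arm: Moves the arm, as the interface text tells. Its arguments: {"type":"object","properties":{"commands":{"type":"array","items":{"type":"array"}},"claw":{"type":"number"},"grip_force":{"type":"number"}},"required":["commands"]}

```bash
mkdir -p pics; ls; python3 - <<'E'
from workcell import bot, eyes
import cv2,numpy as np
s=bot.sense();print(s, bot.grip_depth)
for n in("scene","top"):
    c=eyes.capture(n);cv2.imwrite(f"pics/{n}0.png",c["img"][...,::-1]);np.savez(f"{n}0.npz",**c)
    print(n,c["camera_matrix"],c["cam_to_world"])
E
```

```text
pics
{'time_s': 0.0, 'joint_positions': array([ 1.03376241,  0.52203563, -0.03633794,  1.60000981,  0.02120142,
        1.02111033, -0.11279203]), 'qd': array([ 0.00040727, -0.00106398, -0.0007777 ,  0.00016716,  0.00108852,
       -0.00057017,  0.00160742]), 'tau': array([-3.01493848e-03, -9.27135587e+01,  1.97840519e+00, -3.69940174e+01,
        1.76974945e-02,  8.25312920e-03, -4.16016746e-05]), 'tool_pos': array([ 0.28110323, -0.55782796,  0.2307115 ]), 'tool_rot': array([[-6.01131322e-04,  8.92994110e-01,  4.50067949e-01],
       [ 1.01313888e-03,  4.50068343e-01, -8.92993539e-01],
       [-9.99999306e-01, -8.08250502e-05, -1.17527723e-03]]), 'ft_force': array([0.01082098, 0.72448363, 0.00864933]), 'torque': array([-0.00087845, -0.03206217,  0.00717386]), 'finger_gap': 0.08510883200142254} -0.0187
scene [[493.39176204   0.         309.4525044 ]
 [  0.         493.39176204 239.53075806]
 [  0.           0.           1.        ]] [[ 0.72113727  0.46701136 -0.51172398  0.18514721]
 [-0.69262323  0.46968739 -0.54741832 -0.42411398]
 [-0.01530027  0.74919567  0.662172    0.6375472 ]
 [ 0.          0.          0.          1.        ]]
top [[546.20216415   0.         318.62554905]
 [  0.         546.20216415 246.64619211]
 [  0.           0.           1.        ]] [[ 0.01015857  0.99248693 -0.12192828  0.5065063 ]
 [-0.99980655  0.01213514  0.01547926  0.08942412]
 [ 0.01684258  0.12174744  0.9924182   1.11097645]
 [ 0.          0.          0.          1.        ]]
```

View pics/scene0.png

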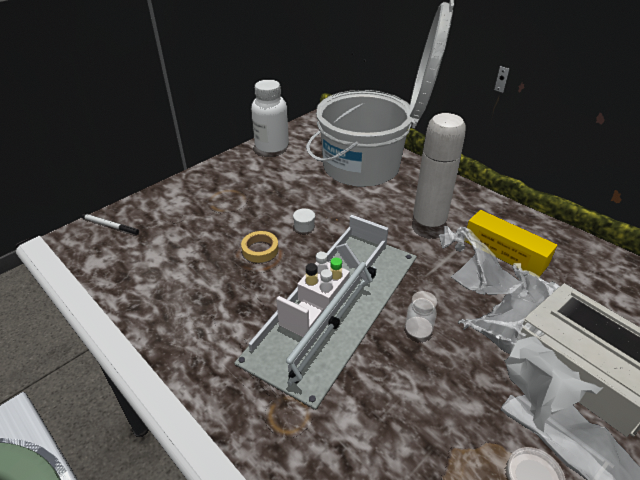

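View pics/top0.png

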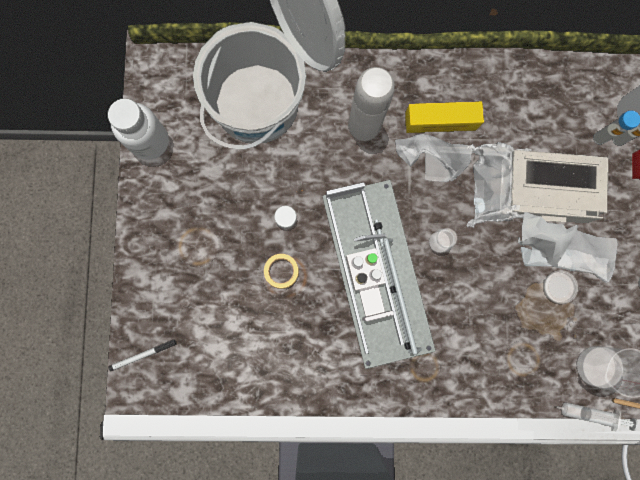

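The top view shows the chute's base plate with corners near (325,190), (390,182), (433,350) and (366,367). The rack is at about (370,285), and the bar runs from (378,225) to (410,350). Next I'll measure these.

```bash
cat > h.py <<'E'
import numpy as np,cv2
def cloud(c):
    K=c["camera_matrix"];M=c["cam_to_world"];d=c["range_z"]
    v,u=np.mgrid[:480,:640]
    p=np.stack([(u-K[0,2])/K[0,0]*d,-(v-K[1,2])/K[1,1]*d,-d],-1)
    return p@M[:3,:3].T+M[:3,3]
def ray(c,u,v,z):
    K=c["camera_matrix"];M=c["cam_to_world"]
    r=M[:3,:3]@np.array([(u-K[0,2])/K[0,0],-(v-K[1,2])/K[1,1],-1]);o=M[:3,3]
    return o+r*(z-o[2])/r[2]
E
python3 - <<'E'
from h import *
for n in("top","scene"):
    c=dict(np.load(n+"0.npz"));P=cloud(c);img=c["img"].astype(int)
    x,y,w,h=(290,160,170,230) if n=="top" else (220,190,220,220)
    cr=c["img"][y:y+h,x:x+w][...,::-1]
    cv2.imwrite(f"pics/{n}_z.png",cv2.resize(cr,None,fx=2.6 if n=="top" else 2.7,fy=2.6 if n=="top" else 2.7,interpolation=cv2.INTER_CUBIC))
    print(n,[tuple(img[a]) for a in ((340,385),(240,350),(200,370))] )
    print(P[300,300],P[340,385],P[225,350])
E
```

```text
top [(np.int64(163), np.int64(168), np.int64(162)), (np.int64(180), np.int64(184), np.int64(178)), (np.int64(168), np.int64(175), np.int64(166))]
[0.53370476 0.10866712 0.00149515] [ 0.45559385 -0.06292659  0.00307111] [0.68803795 0.0081854  0.00433453]
scene [(np.int64(70), np.int64(60), np.int64(55)), (np.int64(138), np.int64(145), np.int64(139)), (np.int64(133), np.int64(126), np.int64(124))]
[ 0.55419864 -0.00276106  0.00634398] [ 0.59595677 -0.15463838  0.00067412] [0.74024598 0.05464987 0.02869557]
```

View pics/top_z.png

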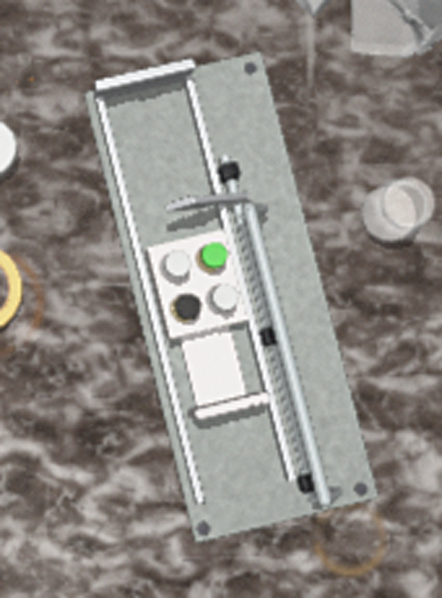

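View pics/scene_z.png

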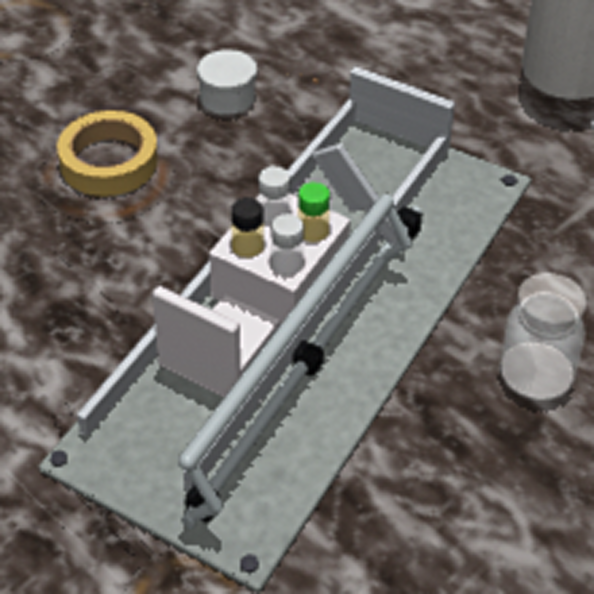

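```bash
python3 - <<'E'
from h import *
for n in("top","scene"):
    c=dict(np.load(n+"0.npz"));P=cloud(c);I=c["img"].astype(int)
    r,g,b=I[...,0],I[...,1],I[...,2]
    m=((g-b>=3)&(g-r>=2)&(abs(P[...,2])<.03)&(g-b<14)&(g-r<14)).astype(np.uint8)
    m=cv2.morphologyEx(m,cv2.MORPH_OPEN,np.ones((3,3)));m=cv2.morphologyEx(m,cv2.MORPH_CLOSE,np.ones((9,9)))
    cs,_=cv2.findContours(m,0,1); k=max(cs,key=cv2.contourArea);k=cv2.convexHull(k)
    q=np.array([ray(c,u,v,.006)[:2] for u,v in k[:,0]]).astype(np.float32)*1000
    (cx,cy),(w,h),a=cv2.minAreaRect(q);print(n,cx,cy,w,h,a)
    ap=cv2.approxPolyDP(k,6,True)[:,0]; print(ap.tolist(),[ (ray(c,u,v,.006)[:2]*1000).round(1).tolist() for u,v in ap])
E
```

```text
top 592.053955078125 -48.00730895996094 360.864013671875 145.43264770507812 14.167342185974121
[[389, 180], [434, 351], [370, 366], [323, 197]] [[783.3, -72.4], [434.9, -160.6], [404.4, -32.4], [745.5, 64.2]]
scene 591.1917114257812 -56.39301300048828 361.6063232421875 132.5216827392578 14.683079719543457
[[414, 255], [316, 408], [290, 394], [349, 237]] [[780.9, -70.3], [434.0, -164.2], [422.7, -122.7], [732.8, 49.2]]
```

```bash
cat >> h.py <<'E'
A=np.deg2rad(14.25);ex=np.array([np.cos(A),np.sin(A),0]);ey=np.array([-ex[1],ex[0],0]);R=np.stack([ex,ey,[0,0,1]],1)
O=np.array([.592,-.0482,0])-R@np.array([-.069,-.027,0])
def ch(p): return (np.asarray(p)-O)@R
E
python3 - <<'E'
from h import *
print(O)
for n in("top","scene"):
    c=dict(np.load(n+"0.npz"));P=ch(cloud(c))*1000
    ok=c["range_z"]>0
    def st(t,m):
        q=P[m&ok]; print(n,t,len(q),np.percentile(q,[2,50,98],axis=0).round(1).tolist()) if len(q) else print(t,0)
    X,Y,Z=P[...,0],P[...,1],P[...,2]
    I=c["img"].astype(int);white=I.min(-1)>190 if n=="top" else I.min(-1)>140
    st("plate top",(X>-230)&(X<-110)&(abs(Y)<40)&(Z>55)&(Z<90))
    st("block top",(X>-140)&(X<10)&(abs(Y)<40)&(Z>40)&(Z<52)&white)
    st("bar",(X>-240)&(X<-10)&(Y<-38)&(Y>-60)&(Z>50)&(Z<80))
    st("stop",(X>80)&(X<120)&(abs(Y)<40)&(Z>35)&(Z<60))
    st("caps",(X>-120)&(X<-10)&(abs(Y)<34)&(Z>66)&(Z<90))
    st("lwall",(X>-230)&(X<90)&(abs(Y-36)<6)&(Z>16)&(Z<32))
E
```

```text
[ 0.65223079 -0.00504619  0.        ]
top plate top 128 [[-156.2, -25.8, 62.0], [-152.5, 1.3, 70.1], [-148.5, 27.7, 74.3]]
top block top 578 [[-92.9, -29.4, 41.2], [-58.9, 0.6, 45.1], [-24.2, 29.4, 49.1]]
top bar 633 [[-234.0, -54.2, 59.6], [-126.8, -48.4, 65.8], [-14.9, -44.0, 70.1]]
top stop 199 [[101.9, -37.4, 36.4], [105.0, 0.4, 47.5], [110.0, 38.2, 51.9]]
top caps 330 [[-82.6, -21.5, 68.1], [-58.6, -4.7, 75.8], [-35.0, 22.8, 79.6]]
top lwall 515 [[-212.9, 30.2, 17.3], [-68.0, 36.0, 22.6], [82.3, 38.9, 27.2]]
scene plate top 349 [[-159.3, -27.8, 55.7], [-157.6, -2.5, 68.2], [-151.4, 25.2, 73.3]]
scene block top 388 [[-95.4, -30.1, 43.8], [-79.7, -12.3, 46.0], [-24.3, 29.2, 48.9]]
scene bar 894 [[-238.6, -57.1, 53.6], [-144.8, -51.1, 66.8], [-17.6, -45.1, 69.6]]
scene stop 324 [[98.3, -38.5, 35.8], [101.3, -2.0, 45.4], [108.0, 36.4, 50.8]]
scene caps 481 [[-86.2, -22.8, 66.7], [-69.4, -5.8, 76.3], [-38.4, 21.4, 78.8]]
scene lwall 456 [[-220.6, 32.2, 16.6], [-151.8, 34.1, 23.1], [84.2, 38.8, 25.8]]
```

```bash
cat >> h.py <<'E'
def plan(x,y,z):
    from workcell import bot
    from scipy.spatial.transform import Rotation as Ro
    s=bot.sense();T=s["tool_rot"];p=s["tool_pos"]
    D=np.stack([[0,0,-1],ex,-ey],1)
    print("t",s["time_s"],"chute mm",(ch(p)*1000).round(1),"F chute",(s["ft_force"]@R).round(2),"gap",s["finger_gap"])
    print("shift tool now",(T.T@(O+R@np.array([x,y,z])/1000-p)*1000).round(1),"rotvec",Ro.from_matrix(T.T@D).as_rotvec().round(4))
    print("q",s["joint_positions"].round(2))
E
python3 -c "
from h import *
plan(-185,6,200)"
```

```text
t 0.1 chute mm [-495.8 -444.5  230.8] F chute [-0.18 -0.39 -0.52] gap 0.08516845054757906
shift tool now [  31.1  400.9 -372.6] rotvec [ 2.181e-01 -9.000e-04  2.000e-04]
q [ 1.03  0.52 -0.04  1.6   0.02  1.02 -0.11]
```

step_arm(
  commands=[
    [[0,0.016,-0.015],[0,0,0]],
    [[0,0.016,-0.015],[0,0,0]],
    [[0,0.016,-0.015],[0,0,0]],
    [[0,0.016,-0.015],[0,0,0]],
    [[0,0.016,-0.015],[0,0,0]],
    [[0,0.016,-0.015],[0,0,0]],
    [[0,0.016,-0.015],[0,0,0]],
    [[0,0.016,-0.015],[0,0,0]],
    [[0,0.016,-0.015],[0,0,0]],
    [[0,0.016,-0.015],[0,0,0]],
    [[0,0.016,-0.015],[0,0,0]],
    [[0,0.016,-0.015],[0,0,0]],
  ],
  claw=0.06,
  grip_force=60,
)

```text
time_s: 1.1
tool_pos: [0.3718, -0.3099, 0.2311]
tool_rot: [[-0.0, 0.893, 0.45], [0.0, 0.45, -0.893], [-1.0, -0.0, -0.0]]
ft_force: [-0.2, -0.2, -1.1]
finger_gap: 0.0596
```

step_arm(
  commands=[
    [[0,0.016,-0.015],[0,0,0]],
    [[0,0.016,-0.015],[0,0,0]],
    [[0,0.016,-0.015],[0,0,0]],
    [[0,0.016,-0.015],[0,0,0]],
    [[0,0.016,-0.015],[0,0,0]],
    [[0,0.016,-0.015],[0,0,0]],
    [[0,0.016,-0.015],[0,0,0]],
    [[0,0.016,-0.015],[0,0,0]],
    [[0,0.016,-0.015],[0,0,0]],
    [[0,0.016,-0.015],[0.07,0,0]],
    [[0,0,0],[0.07,0,0]],
    [[0,0,0],[0.078,0,0]],
  ],
)

```text
time_s: 2.1
tool_pos: [0.4473, -0.1038, 0.2311]
tool_rot: [[-0.0, 0.969, 0.245], [0.0, 0.245, -0.969], [-1.0, -0.0, -0.0]]
ft_force: [-0.2, -0.3, -0.8]
finger_gap: 0.0598
```

```bash
python3 -c "
from h import *
plan(-185,6,100)"
```

```text
t 2.1 chute mm [-222.9  -45.3  231.1] F chute [-0.23 -0.27 -0.85] gap 0.059807580241450886
shift tool now [131.1  37.9 -51.3] rotvec [-0.0009 -0.0004  0.0002]
q [ 0.26  0.26 -0.2   2.01  0.07  0.87 -1.29]
```

step_arm(
  commands=[
    [[0,0.019,-0.026],[0,0,0]],
    [[0,0.019,-0.025],[0,0,0]],
    [[0.025,0,0],[0,0,0]],
    [[0.025,0,0],[0,0,0]],
    [[0.025,0,0],[0,0,0]],
    [[0.025,0,0],[0,0,0]],
    [[0.021,0,0],[0,0,0]],
    [[0,0,0],[0,0,0]],
    [[0,0,0],[0,0,0]],
  ],
)

```text
time_s: 2.85
tool_pos: [0.4708, -0.0462, 0.11]
tool_rot: [[-0.002, 0.969, 0.246], [0.0, 0.246, -0.969], [-1.0, -0.002, -0.001]]
ft_force: [0.1, 1.1, 0.5]
finger_gap: 0.0602
```

```bash
cat > look.py <<'E'
import sys
from h import *
from workcell import eyes
plan(*map(float,sys.argv[2:5]))
for n in("scene","top"):
    c=eyes.capture(n);np.savez(f"{n}_{sys.argv[1]}.npz",**c)
    x,y,w,h=(300,170,160,220) if n=="top" else (220,190,220,220)
    cv2.imwrite(f"pics/{n}_{sys.argv[1]}.png",cv2.resize(c["img"][y:y+h,x:x+w,::-1],None,fx=2.6,fy=2.6,interpolation=cv2.INTER_CUBIC))
a,b=[cv2.imread(f"pics/{n}_{sys.argv[1]}.png") for n in("top","scene")]
cv2.imwrite(f"pics/both_{sys.argv[1]}.png",cv2.resize(np.hstack([a,b]),None,fx=.8,fy=.8))
E
python3 look.py 1 -185 6 32
```

```text
t 2.85 chute mm [-185.9    4.8  110. ] F chute [0.35 1.02 0.5 ] gap 0.06021208082820409
shift tool now [78.   1.1 -1.1] rotvec [ 0.0002 -0.0007  0.002 ]
q [ 0.12  0.48 -0.19  2.09  0.16  0.59 -1.5 ]
```

View pics/both_1.png

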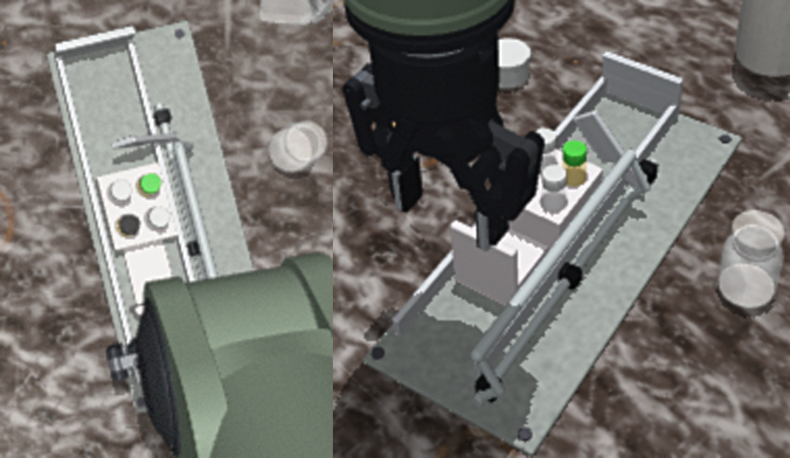

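The gripper hangs above the rear of the channel. The right finger is between the plate and the bar line, and its knuckle sticks out above the pad. I'll measure that profile before going down.

```bash
python3 - <<'E'
from h import *
c=dict(np.load("scene_1.npz"));P=ch(cloud(c))*1000;I=c["img"].astype(int)
X,Y,Z=P[...,0],P[...,1],P[...,2]
m=(c["range_z"]>0)&(abs(X+186)<50)&(Y>-90)&(Y<90)&(Z>85)
for z in range(90,230,6):
    k=m&(Z>=z)&(Z<z+6)
    if k.sum()>3:
        q=P[k];print(z+3-110,k.sum(),"y",(q[:,1].min()-4.8).round(1),(q[:,1].max()-4.8).round(1),"x",(q[:,0].min()+186).round(1),(q[:,0].max()+186).round(1))
E
```

```text
7 28 y -36.8 35.0 x -11.0 9.5
13 72 y -43.1 41.2 x -12.3 10.8
19 92 y -44.4 42.8 x -12.3 10.6
25 90 y -44.3 44.0 x -11.8 11.4
31 92 y -44.7 42.6 x -12.3 10.2
37 81 y -44.2 44.0 x -12.7 10.4
43 80 y -45.0 41.5 x -12.5 11.2
49 90 y -56.4 54.9 x -13.8 7.9
55 196 y -62.1 61.5 x -14.3 11.4
61 260 y -63.1 61.8 x -14.0 11.3
67 156 y -63.7 62.9 x -17.1 14.0
73 303 y -64.7 64.2 x -18.4 15.9
79 230 y -65.5 65.3 x -18.6 14.2
85 223 y -66.3 65.5 x -17.9 12.2
91 194 y -67.1 66.7 x -19.7 12.6
97 292 y -67.7 66.7 x -20.5 12.2
103 314 y -68.7 67.2 x -20.4 12.5
109 481 y -68.7 67.5 x -20.9 12.1
115 104 y -45.5 -14.7 x -12.0 9.6
121 60 y -39.9 -24.9 x -11.9 9.3
```

step_arm(
  commands=[
    [[0.02,0,-0.001],[0,0,0]],
    [[0.02,0.001,0],[0,0,0]],
    [[0.02,0,0],[0,0,0]],
    [[0.012,0,0],[0,0,0]],
    [[0.007,0,0],[0,0,0]],
    [[0,0,0],[0,0,0]],
    [[0,0,0],[0,0,0]],
  ],
)

```text
time_s: 3.53
tool_pos: [0.4727, -0.0451, 0.0322]
tool_rot: [[0.001, 0.969, 0.246], [-0.0, 0.246, -0.969], [-1.0, 0.001, 0.0]]
ft_force: [0.2, 0.5, -0.4]
finger_gap: 0.06
```

```bash
python3 look.py 2 -185 -34 31
```

```text
t 3.5333 chute mm [-183.9    5.4   32.2] F chute [ 0.33  0.4  -0.36] gap 0.05997130765547527
shift tool now [ 1.2 -1.1 39.4] rotvec [-0.      0.0003 -0.001 ]
q [ 0.08  0.63 -0.14  2.12  0.21  0.41 -1.55]
```

View pics/both_2.png

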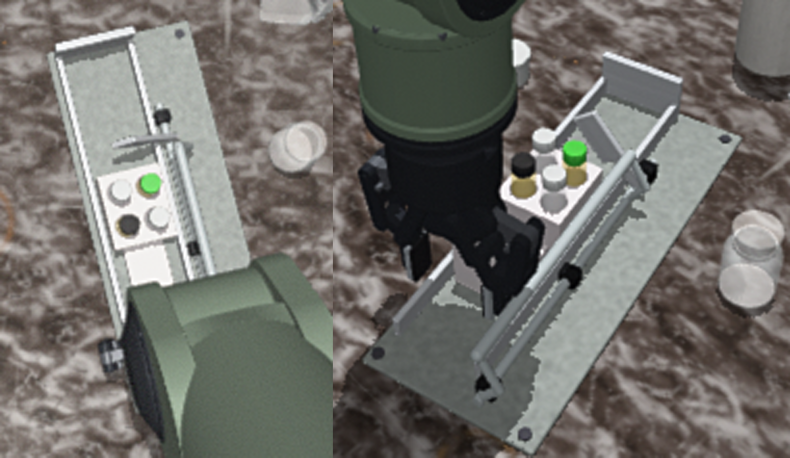

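The right finger is inside the bar, and its knuckle is above the bar. Now I'll push outward.

step_arm(
  commands=[
    [[0,0,0.004],[0,0,0]],
    [[0,0,0.004],[0,0,0]],
    [[0,0,0.004],[0,0,0]],
    [[0,0,0.004],[0,0,0]],
    [[0,0,0.004],[0,0,0]],
    [[0,0,0.004],[0,0,0]],
    [[0,0,0.004],[0,0,0]],
    [[0,0,0.004],[0,0,0]],
    [[0,0,0.004],[0,0,0]],
    [[0,0,0.003],[0,0,0]],
    [[0,0,0],[0,0,0]],
    [[0,0,0],[0,0,0]],
  ],
)

```text
time_s: 4.63
tool_pos: [0.4809, -0.0826, 0.0308]
tool_rot: [[-0.002, 0.969, 0.246], [0.001, 0.246, -0.969], [-1.0, -0.002, -0.001]]
ft_force: [-2.6, 7.6, -3.6]
finger_gap: 0.0598
```

```bash
python3 look.py 3 -53 -34 31; cat > gate.py <<'E'
import sys
from h import *
c=dict(np.load(f"scene_{sys.argv[1]}.npz"));P=ch(cloud(c))*1000
X,Y,Z=P[...,0],P[...,1],P[...,2]
for a,b in ((-230,-200),(-160,-120),(-120,-30)):
    m=(c["range_z"]>0)&(X>a)&(X<b)&(Y<-42)&(Y>-100)&(Z>32)&(Z<75)
    if m.sum()>5: q=P[m];print("bar",a,b,m.sum(),np.median(q,0).round(1),"ang",np.arctan2(-(np.median(q[:,1])+49),np.median(q[:,2])-13).round(3))
m=(c["range_z"]>0)&(abs(X)<12)&(Z>30)&(Z<95)&(abs(Y)<100)
q=P[m];print("leaf",m.sum(),q.min(0).round(1),q.max(0).round(1))
m=(c["range_z"]>0)&(abs(Y)<35)&(Z>41)&(Z<51)&(X<99)&(c["img"].min(-1)>140);q=P[m]
print("block top x",np.percentile(q[:,0],[1,99]).round(1))
E
python3 gate.py 3
```

```text
t 4.6333 chute mm [-185.2  -33.    30.8] F chute [-0.6   8.03 -3.63] gap 0.059838224532015705
shift tool now [ -0.4 132.2   1. ] rotvec [ 0.0001 -0.0012  0.0017]
q [ 0.17  0.64 -0.16  2.08  0.22  0.43 -1.48]
bar -230 -200 138 [-215.1  -83.1   55. ] ang 0.682
bar -160 -120 110 [-135.1  -84.1   54.8] ang 0.698
bar -120 -30 290 [-78.2 -82.7  55.3] ang 0.674
leaf 374 [ -6.8 -61.6  30.1] [  1.  -35.   92.3]
block top x [-95.  -25.6]
```

View pics/both_3.png

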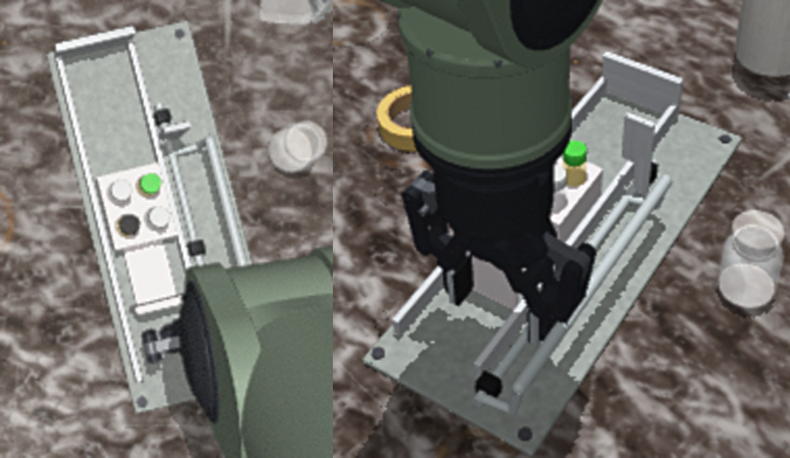

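The gate stands open at about 0.7–0.75 rad. The leaf is upright at y ≤ -35, clear of the block, and the left finger is behind the plate. I'll go 1 mm further out and then push forward.

step_arm(
  commands=[
    [[0,0,0.001],[0,0,0]],
    [[0,0.005,0],[0,0,0]],
    [[0,0.005,0],[0,0,0]],
    [[0,0.004,0],[0,0,0]],
    [[0,0.003,0],[0,0,0]],
    [[0,0.003,0],[0,0,0]],
    [[0,0.004,0],[0,0,0]],
    [[0,0.005,0],[0,0,0]],
    [[0,0.005,0],[0,0,0]],
    [[0,0.005,0],[0,0,0]],
    [[0,0.005,0],[0,0,0]],
    [[0,0,0],[0,0,0]],
  ],
)

```text
time_s: 5.73
tool_pos: [0.5241, -0.0728, 0.0309]
tool_rot: [[-0.002, 0.969, 0.246], [0.0, 0.246, -0.969], [-1.0, -0.002, -0.001]]
ft_force: [-1.9, 5.2, -0.1]
finger_gap: 0.0597
```

```bash
python3 look.py 4 -53 -34 31;python3 gate.py 4
```

```text
t 5.7333 chute mm [-140.8  -34.2   30.9] F chute [-0.54  5.47 -0.14] gap 0.05965858037836091
shift tool now [-0.3 87.8 -0.2] rotvec [ 0.0001 -0.0008  0.0019]
q [ 0.14  0.68 -0.16  1.98  0.21  0.5  -1.49]
bar -230 -200 137 [-215.7  -84.2   54.2] ang 0.707
bar -160 -120 280 [-148.1  -77.7   54.4] ang 0.606
bar -120 -30 239 [-70.1 -84.8  54.1] ang 0.718
leaf 449 [-11.6 -63.5  30.1] [  3.9 -10.3  92.6]
block top x [-124.9   86.5]
```

View pics/both_4.png

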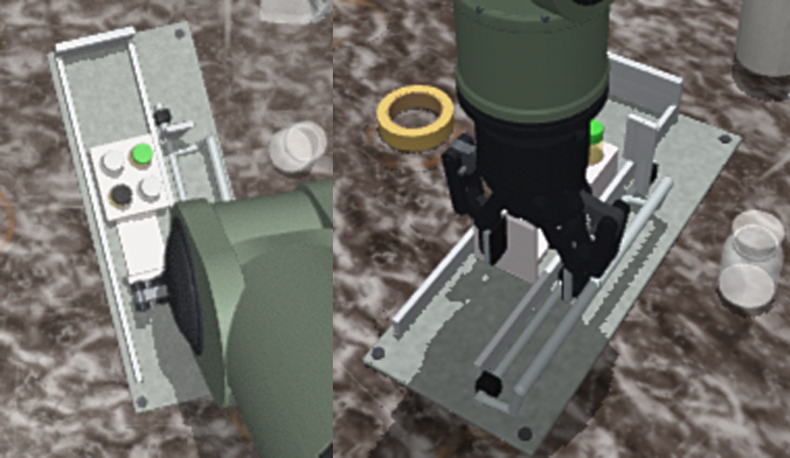

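The rack has moved straight ahead, its front is now level with the open leaf, and the gate is holding at about 0.75. I'll continue.

step_arm(
  commands=[
    [[0,0.004,0],[0,0,0]],
    [[0,0.005,0],[0,0,0]],
    [[0,0.005,0],[0,0,0]],
    [[0,0.005,0],[0,0,0]],
    [[0,0.005,0],[0,0,0]],
    [[0,0.005,0],[0,0,0]],
    [[0,0.005,0],[0,0,0]],
    [[0,0.005,0],[0,0,0]],
    [[0,0.005,0],[0,0,0]],
    [[0,0.004,0],[0,0,0]],
    [[0,0.002,0],[0,0,0]],
    [[0,0,0],[0,0,0]],
  ],
)

```text
time_s: 6.83
tool_pos: [0.5722, -0.0606, 0.0308]
tool_rot: [[-0.002, 0.969, 0.246], [0.0, 0.246, -0.969], [-1.0, -0.002, -0.001]]
ft_force: [-3.4, 5.6, -0.2]
finger_gap: 0.0602
```

```bash
python3 look.py 5 -57 -34 31;python3 gate.py 5
```

```text
t 6.8333 chute mm [-91.3 -34.2  30.8] F chute [-1.93  6.29 -0.21] gap 0.06017979161688267
shift tool now [-0.3 34.3 -0.2] rotvec [-0.     -0.0008  0.0023]
q [ 0.12  0.73 -0.16  1.85  0.2   0.58 -1.49]
bar -230 -200 138 [-215.8  -84.4   53.8] ang 0.714
bar -160 -120 153 [-140.3  -84.1   53.8] ang 0.711
bar -120 -30 378 [-97.8 -81.4  54. ] ang 0.669
leaf 266 [ -6.7 -63.7  50.8] [  0.5 -37.4  93. ]
block top x [-74.6  52.9]
```

View pics/both_5.png

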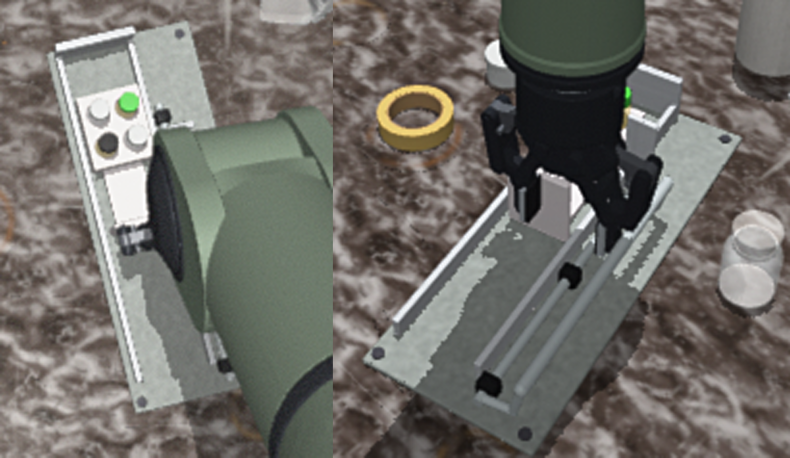

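step_arm(
  commands=[
    [[0,0.004,0],[0,0,0]],
    [[0,0.005,0],[0,0,0]],
    [[0,0.005,0],[0,0,0]],
    [[0,0.005,0],[0,0,0]],
    [[0,0.005,0],[0,0,0]],
    [[0,0.004,0],[0,0,0]],
    [[0,0.003,0],[0,0,0]],
    [[0,0.003,0],[0,0,0]],
    [[0,0,0],[0,0,0]],
    [[0,0,0],[0,0,0]],
  ],
)

```text
time_s: 7.77
tool_pos: [0.6051, -0.0522, 0.0308]
tool_rot: [[-0.002, 0.969, 0.246], [0.0, 0.246, -0.969], [-1.0, -0.002, -0.001]]
ft_force: [-3.2, 4.8, 0.3]
finger_gap: 0.0596
```

```bash
python3 look.py 6 -57 -34 31;python3 gate.py 6
```

```text
t 7.7667 chute mm [-57.3 -34.2  30.8] F chute [-1.93  5.4   0.34] gap 0.05960592254424806
shift tool now [-0.2  0.3 -0.2] rotvec [-0.     -0.0009  0.0019]
q [ 0.1   0.76 -0.16  1.77  0.19  0.63 -1.5 ]
bar -230 -200 138 [-215.3  -84.4   53.7] ang 0.715
bar -160 -120 152 [-139.5  -84.2   54.1] ang 0.709
bar -120 -30 414 [-68.  -81.2  54.2] ang 0.663
leaf 45 [ -7.2 -63.3  44.7] [  2.  -49.5  92.3]
block top x [-40.7  87.5]
```

View pics/both_6.png

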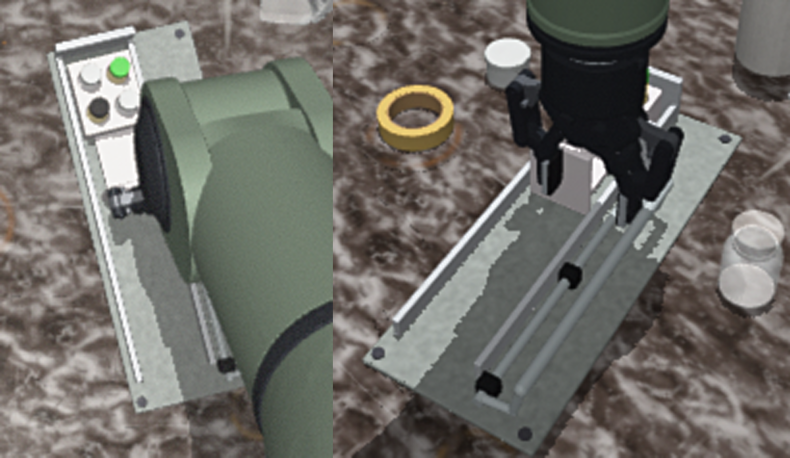

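The block is about 14 mm past the leaf plane and the gate is still open. I'll back off the plate and then ease the gate shut.

step_arm(
  commands=[
    [[0,-0.004,0],[0,0,0]],
    [[0,-0.004,0],[0,0,0]],
    [[0,-0.004,-0.004],[0,0,0]],
    [[0,0,-0.005],[0,0,0]],
    [[0,0,-0.005],[0,0,0]],
    [[0,0,-0.005],[0,0,0]],
    [[0,0,-0.005],[0,0,0]],
    [[0,0,-0.005],[0,0,0]],
    [[0,0,-0.005],[0,0,0]],
    [[0,0,-0.005],[0,0,0]],
    [[0,0,-0.002],[0,0,0]],
    [[0,0,0],[0,0,0]],
  ],
)

```text
time_s: 8.87
tool_pos: [0.5842, -0.0151, 0.0313]
tool_rot: [[-0.0, 0.969, 0.247], [-0.0, 0.247, -0.969], [-1.0, -0.0, 0.0]]
ft_force: [0.2, -0.3, 0.7]
finger_gap: 0.0601
```

```bash
python3 look.py 7 -70 8 31;python3 gate.py 7
```

```text
t 8.8667 chute mm [-68.4   7.   31.3] F chute [ 0.16 -0.33  0.75] gap 0.06012546236329107
shift tool now [ 0.3 -1.6 -1. ] rotvec [0.0005 0.     0.0001]
q [ 0.03  0.74 -0.16  1.83  0.19  0.59 -1.56]
bar -230 -200 141 [-215.2  -51.2   67.1] ang 0.041
bar -160 -120 149 [-140.9  -50.6   67.1] ang 0.029
bar -120 -30 274 [-79.8 -50.9  67. ] ang 0.035
leaf 34 [ -5.6 -46.7  30.2] [ 1.3  0.8 80.7]
block top x [-2.1 87.5]
```

View pics/both_7.png

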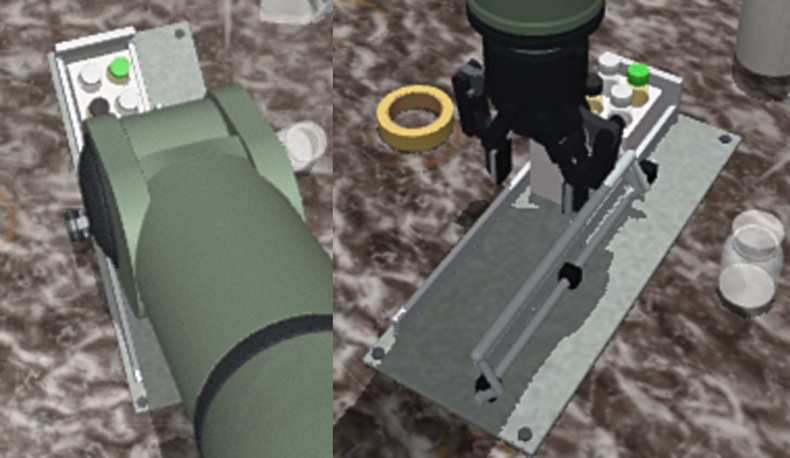

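The gate has fallen shut and there is no contact force. I'll lift straight out and move away.

step_arm(
  commands=[
    [[-0.01,0,0],[0,0,0]],
    [[-0.015,0,0],[0,0,0]],
    [[-0.02,0,0],[0,0,0]],
    [[-0.025,0,0],[0,0,0]],
    [[-0.025,0,0],[0,0,0]],
    [[-0.025,0,0],[0,0,0]],
    [[-0.025,-0.02,0],[0,0,0]],
    [[-0.025,-0.025,0],[0,0,0]],
    [[0,-0.025,0],[0,0,0]],
    [[0,-0.025,0.01],[0,0,0]],
    [[0,-0.025,0.02],[0,0,0]],
    [[0,-0.025,0.02],[0,0,0]],
  ],
)

```text
time_s: 9.97
tool_pos: [0.455, -0.1003, 0.2023]
tool_rot: [[0.001, 0.969, 0.247], [-0.0, 0.247, -0.969], [-1.0, 0.001, 0.001]]
ft_force: [0.6, -0.7, -0.8]
finger_gap: 0.0599
```

step_arm(
  commands=[
    [[0,-0.02,0.02],[0,0,0]],
    [[0,-0.01,0.025],[0,0,0]],
    [[0,0,0.025],[0,0,0]],
    [[0,0,0.025],[0,0,0]],
    [[0,0,0.025],[0,0,0]],
    [[0,0,0.025],[0,0,0]],
    [[0,0,0.02],[0,0,0]],
    [[0,0,0.02],[0,0,0]],
    [[0,0,0],[0,0,0]],
    [[0,0,0],[0,0,0]],
  ],
)

```text
time_s: 10.8
tool_pos: [0.4722, -0.2872, 0.2017]
tool_rot: [[0.0, 0.97, 0.244], [-0.0, 0.244, -0.97], [-1.0, 0.0, 0.0]]
ft_force: [-0.6, 1.2, 0.2]
finger_gap: 0.0598
```

```bash
python3 look.py 8 -70 8 31;python3 gate.py 8; python3 - <<'E'
from h import *
for n in("top","scene"):
    c=dict(np.load(n+"_8.npz"));P=ch(cloud(c))*1000;X,Y,Z=P.transpose(2,0,1);w=c["img"].min(-1)>150
    for t,m in(("plate",(X>-80)&(X<-20)&(abs(Y)<32)&(Z>58)&(Z<80)),("block",(X>5)&(X<97)&(abs(Y)<33)&(Z>41)&(Z<51)&w),("caps",(X>15)&(X<95)&(abs(Y)<33)&(Z>66)&(Z<90)),("leaf",(abs(X)<8)&(Z>26)&(Z<80)&(abs(Y)<40))):
        q=P[m&(c["range_z"]>0)];print(n,t,np.percentile(q,[3,50,97],axis=0).round(1).tolist())
    a=dict(np.load(n+"0.npz"))["img"].astype(int);d=(abs(a-c["img"]).max(-1)>40);print("diff", d[200:300,240:312].sum() if n=="top" else d[200:270,235:320].sum())
E
```

```text
t 10.8 chute mm [-244.  -229.2  201.7] F chute [-0.27  1.33  0.24] gap 0.05984963788393312
shift tool now [ 170.6  173.6 -237.5] rotvec [-0.0018  0.0001 -0.    ]
q [ 0.54  0.44 -0.13  1.82  0.07  0.88 -0.95]
bar -230 -200 137 [-215.7  -51.    67.1] ang 0.036
bar -160 -120 149 [-140.1  -50.7   67. ] ang 0.031
bar -120 -30 283 [-77.  -50.9  67.1] ang 0.035
leaf 324 [ -6.5 -48.   30.6] [ 2.5  9.2 80.7]
block top x [-2.3 86.6]
top plate [[-44.7, -25.0, 59.4], [-41.1, 0.9, 70.5], [-37.1, 26.0, 73.8]]
top block [[19.0, -28.1, 41.5], [53.0, 1.1, 45.3], [87.6, 30.1, 49.1]]
top caps [[29.1, -20.6, 71.7], [52.9, 6.2, 76.0], [76.0, 22.7, 80.1]]
top leaf [[-2.8, -38.0, 27.4], [-1.0, -12.1, 62.7], [3.5, 10.3, 76.8]]
diff 0
scene plate [[-47.7, -27.1, 58.5], [-45.6, -2.0, 68.8], [-39.5, 25.1, 73.1]]
scene block [[17.7, -28.8, 44.4], [40.2, -19.5, 46.2], [84.9, 29.9, 48.0]]
scene caps [[26.2, -21.6, 66.6], [42.6, -4.2, 76.1], [73.6, 21.7, 78.8]]
scene leaf [[-6.0, -33.0, 34.1], [-4.0, -14.2, 56.5], [0.3, 5.8, 76.6]]
diff 104
```

View pics/both_8.png

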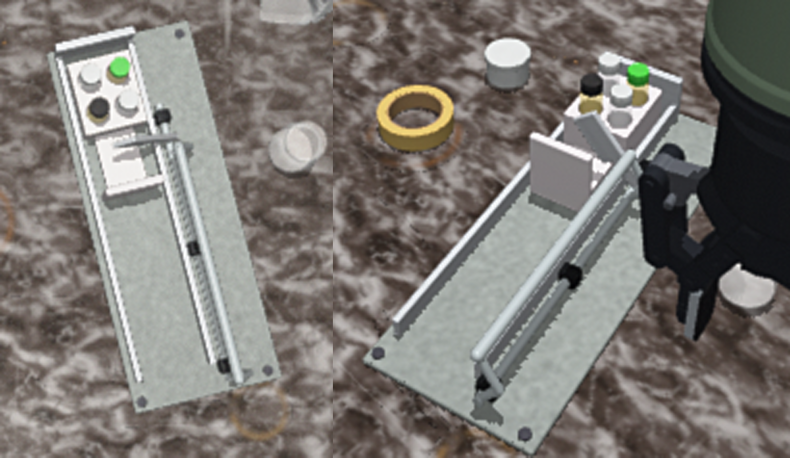

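The gate is shut behind the block, whose rear is at x ≈ +18 mm. All four vials are seated, the neighbouring objects haven't moved and the arm is clear, so I'm handing in.

```bash
python3 -c "
from workcell import bot
print(bot.sign_off())"
```

```text
the job is handed in; nothing more can be done
None
```

The vial rack is loaded in the chute with the gate shut behind its block, and the job was handed in at about 11 s.

I set the gripper to a 60 mm opening. The right finger pushed the bar out to roughly 0.75 rad and held it there, while the left fingertip pushed the back plate forward about 111 mm. I then backed off the plate and eased the bar inward until the gate closed. Finally I lifted clear.

**Last checks:**
- **Rack position:** its origin is at chute x ≈ 52–53 mm, past the required 38 mm and short of the end stop at 67 mm. The rear of the block is about 18 mm past the leaf plane.
- **Gate:** the bar is back in its starting position, so the gate is shut (within a few hundredths of a radian).
- **Vials:** all four are still seated, with their cap tops at about the same height as at the start.
- **Surroundings:** the tape roll, pill tin and clear pot look unmoved in the top view, and the top-view pixel comparison around the tape roll and pill tin showed no change. The scene view showed 104 changed pixels in the area I compared. I took these to be changes in the chute itself at the edge of that area, but did not check further.
- **Forces:** the wrist readings I took stayed under about 9 N.
- **Gate angle:** while the gate was open, camera estimates ran from 0.61 to 0.72 rad. The lower values came from stretches of bar near the finger. I relied on the leaf instead, which stood clear of the block at y ≤ -35 mm.

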